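Pop the battery pack out of its dock and catch it

ROBOT

A 6-joint arm with a two-finger parallel gripper is mounted at the origin on a cart in front of the work surface, level with it; the furniture and walls round the work are solid. World frame = base frame: x ahead of the robot, y to its left, z up, the work surface at z = 0. Lengths are in mm, angles in rad, forces in N, time in s.
With the tool pointing down it reaches from about 425 to 950 mm from the base axis. Payload 14.7 kg.
Tool frame: the origin (TCP) lies on the centre line of the jaws, within the pads' length; the fingertips stand 14 mm ahead of it and the grasp point (between the pads) lies 5 mm behind it; z points along the fingers, y is the direction in which the jaws open and shut (so a half turn about z gives the same grasp; the last joint's range is limited). The gripper opens to 85 mm and grips with 20 to 120 N. Pads are 22 mm wide; open, the fingers measure 114 mm over their backs; the gripper's body (76 mm by 85 mm) begins 54 mm behind the grasp point. The pads swing forward as they close: fully open they stand 13 mm farther back than shut.
Start: joints at [1.198, 0.48, 1.596, -0, 1.065, -0.047], TCP at [208.019, 615.809, 245.297] pointing down, gripper open.
Joint ranges: [-2.75, 2.75], [-0.82, 2.05], [0.23, 2.67], [-1.56, 4.7], [0.09, 2.69], [-2.92, 2.92]. Speed limits (rad/s): [1.89, 1.89, 2.39, 3.01, 3.01, 3.01].

INTERFACE

Orientations are given as a unit quaternion [x, y, z, w].
In Python, from rig import ctrl gives the robot as it stands. The module is installed in compiled form; this text tells all that it offers.
- The arm moves only by the shell command python3 -m inch 'ROWS' [OPENING]. ROWS is JSON, a list of rows, each an object of numbers: "x", "y", "z": the shift along the tool's x, y, z each as a share of 0.15 m, from -1 to 1; "rx", "ry", "rz": the turn, a rotation vector about the tool's x, y, z each as a share of 45 degrees, from -1 to 1. In form: [{"x": .., "y": .., "z": .., "rx": .., "ry": .., "rz": ..}, ...]. A call has 1 to 5 rows; each row is the pose to reach, as a shift and turn from the pose measured when the call began, along the tool's axes at that moment; what a row does not reach only later rows make up. A row lasts 1/8 s, in which the tool goes at most 62.5 mm and 10.7 degrees, less where a joint would pass 70% of its speed; a pose out of reach is approached as far as the arm can. A call with a number of a shift or a turn outside -1 to 1 is refused whole. A call with a gripper value outside its range is refused whole. OPENING is the closure, from 0 (fully open) to 1 (shut), set as the call begins (- or left out, the last holds). The fingers move at their own pace and stop on an object; the grip force is fixed at half the most. Time passes only in rows, so rows that repeat a pose let the fingers close. It gives the time, the measured TCP pose, the force and the opening at its end, in the units of the state.
- ctrl.sense(): the state, without advancing time (a new reading comes with each control period).
- ctrl.grab_frame(name): name is "scene" or "top"; returns a dict with "img" (420x560x3 uint8, red, green, blue), "mtx" (3x3 intrinsics, pixels), "world_from_camera" (4x4, takes a point from camera to world coordinates). Camera axes: x right, y down, z forward; pixel columns grow to the right and rows downward; lengths in mm; the calibration is good to about 2 mm. A picture is of the moment at which its call begins. There is no depth.
- ctrl.sign_off(): hands the job in, once; it reports no verdict.
Trained networks look in a picture, given as the dict that the camera call returned (one of the last four; its "shot" number tells which), for a name from the list of things; names that differ only in an ending like _2 or _b are one class to them, and where a whole thing is asked for, a point or a joint stands for the part that bears it (a point fixed in the world has none). Each returns a list of dicts, best first, with "score" (0 to 1); they miss things now and then, are a little off and sometimes report something else, mostly with a low value. They report only what shows in the picture. A call takes as long as a camera call. They do not tell look-alikes from the thing itself.
- ctrl.boxes_of(target, picture): "pixel" ([column, row] in pixels, amid what is visible of it).
- ctrl.mark_of(target, picture): "pixel" ([column, row] in pixels: a listed point, or the origin of a listed thing).
The state is a dict: "time_s": time; "joint_positions": joint angles; "joint_vel": joint speeds; "tau": joint torques, N m; "tcp_pos": TCP position; "ee_rot": TCP orientation; "force": force on the tool from outside, world axes, zero at the start; "ft_torque": the same for the moment, N m; "opening": finger opening in mm.
Only numpy, scipy, OpenCV 4.12 (cv2) and the standard library are available. Lean on these libraries where they do the work, as an engineer would, in place of code of your own. Each camera call takes 0.05 s, during which the arm holds its last target. There are 200 camera calls.

TASK

Get the hand blender's battery pack out of its charging dock: press the release key down with one fingertip so that the spring pops the pack out along the tray, and have the other finger standing in the tray to stop the pack once it has come out about a centimetre or more but before its front passes the tray's open end. Finish while holding it like that, the key still pressed down and the pack still resting against the other finger. Do not pinch or lift the pack, and leave the cup, egg cup and salt shaker alone.

Things in the scene. Friction and masses are not known exactly. Their poses are not given: they have to be found in the camera images.
- dock: White charging dock fixed to the worktop, 160 mm long (x -80 to 80) and 104 mm wide (y -38 to 66), 40 mm high at the back. Origin on the worktop under the channel's middle line. Its x axis runs along the channel: -x is the open end where the pack comes out, roughly towards the robot; +y is the side with the release key; z is up.
- apron_mid (a point): Point on the floor of the open tray before the bay, at dock x -55, y 0, z 12 mm, beside the key's middle. The tray reaches from dock x -80 (its open end) to -25 mm and is 56 mm wide between low guides 6 mm thick, whose tops are 20 mm above the worktop. The catching finger can stand here.
- ridge_top (a point): Middle of the top of the 5.5 mm high ridge across the channel floor (dock x -25 to -20 mm) that keeps the pack in its bay. It is one part with the release key and sinks below the floor as the key goes down. Behind it the bay is 53 mm wide between cheeks 34 mm high.
- ejector (a joint): Travel of the spring plate behind the pack, in m: 0 with the pack seated, 0.09 at most, growing as it pushes the pack towards dock -x. It pushes with about 3.5 N all the way, at up to about 0.2 m/s, and would push the pack over the tray's open end if nothing stopped it.
- key_top (a point): Centre of the top of the release key: grey, ribbed, 44 mm long (dock x), 22 mm wide (dock y), beside the tray at dock x -55, y 49.5 mm. Its top is 32 mm above the worktop at rest, 25 mm when fully down. Only the bay's cheeks and the housing beside them, from dock x -18 mm on, stand higher near it. Moves with the key.
- release_key (a joint): Travel of the release key in m: 0 at rest, 0.007 fully down. A spring pushes it back up; pressing it takes 2 N at first, up to about 8 N near the bottom. The ridge frees the pack at about 0.0055.
- battery_pack: Loose black battery pack, 60 mm long (x), 50 mm wide (y), 26 mm high, about 0.15 kg. Origin at the centre of its underside, axes as the dock's when seated.
- pack_mid (a point): Centre of the battery pack, half-way up (13 mm above its underside). Seated it is at dock x +10 mm, its front face at dock x -20 mm and its top 38 mm above the worktop.
- cup_espresso: White espresso cup, 62 x 88 x 50 mm with its handle, standing loose to the right of the dock. Origin under its centre. To be left alone.
- egg_cup_1: Blue egg cup, 49 mm across and 64 mm high, standing loose to the left of the dock. Origin under its centre. To be left alone.
- salt_shaker: Glass salt shaker, 44 mm across and 90 mm high, standing loose to the left of the dock, farther back. Origin under its centre. To be left alone.
Mind the look-alikes: they are no part of the job. Of the things shaped like the battery_pack, the black one is meant.

How it is judged (in metres and radians):
On the way, in this order (a step that is already met when the one before it is completed fails the run):
1. the release key is being pressed by a finger (value of joint release_key above 0.003 m and contact force between the fingers and release_key above 0.5 N), for 0.02 s.
2. the pack has popped out and is stopped by a finger in the tray while the key is still held down (all of step 1 and contact force between the fingers and battery_pack above 0.3 N and x of pack_mid in the frame of dock between -0.049 and 0.002 m and linear speed of battery_pack below 0.02 m/s and angle between battery_pack's own z axis and vertical below 0.15 rad), for 0.2 s.
At the end, for the whole second after the job is handed in: The fingers still hold the release key down (more than 3 mm, more than 0.5 N) and touch the battery pack (more than 0.3 N); the pack is at rest and level in the tray (within 0.15 rad), 8 mm or more out of its seat, with its front not past the tray's open end (59 mm out at most) (all of step 2); the arm keeps its last pose, push and grip.
It fails at once if the pack slides away: its front passes the open end of the tray (x of pack_mid in the frame of dock below -0.05 m).
It fails at once if the pack is lifted (z of pack_mid in the frame of dock above 0.037 m).
It fails at once if the cup espresso is disturbed (distance of cup_espresso from where it was at the start of the episode above 0.015 m or angle between cup_espresso's own z axis and vertical above 0.3 rad).
It fails at once if the egg cup is disturbed (distance of egg_cup_1 from where it was at the start of the episode above 0.015 m or angle between egg_cup_1's own z axis and vertical above 0.3 rad).
It fails at once if the salt shaker is disturbed (distance of salt_shaker from where it was at the start of the episode above 0.015 m or angle between salt_shaker's own z axis and vertical above 0.3 rad).
It also fails if it takes over 32 s, if anything falls off the work surface, if the arm or the gripper's body presses on something with over 40 N, if the wrist force passes 120 N, or if a joint passes its speed limit or range.

## Working session

There is one attempt and no reset: what is moved stays moved. The work goes in short steps, Python scripts to look and compute and a shell command to move; the robot and the scene stay as the last step left them, time stands still between calls to the robot, and variables do not carry over. Pictures are saved under pics/ and viewed, about 8 in all and at most 12, crops included, and the job is handed in when it is done.

```bash
mkdir -p pics; cat > h.py <<'E'
from rig import ctrl
import numpy as np, cv2
def ray(p,px):
    W=np.array(p["world_from_camera"]);K=np.array(p["mtx"])
    d=W[:3,:3]@np.linalg.solve(K,[px[0],px[1],1.]);return W[:3,3],d
def at_z(p,px,z):
    o,d=ray(p,px);return o+d*(z-o[2])/d[2]
def proj(p,X):
    W=np.array(p["world_from_camera"]);c=W[:3,:3].T@(np.array(X)-W[:3,3]);q=np.array(p["mtx"])@c;return q[:2]/q[2]
def save(p,n): cv2.imwrite("pics/"+n+".png",p["img"][:,:,::-1])
E
cat > look.py <<'E'
from h import *
s=ctrl.sense();print({k:np.round(v,3).tolist() for k,v in s.items()})
Z=dict(dock=0,apron_mid=12,ridge_top=17.5,key_top=32,battery_pack=12,pack_mid=25,cup_espresso=0,egg_cup_1=0,salt_shaker=0)
for c in("scene","top"):
    p=ctrl.grab_frame(c);save(p,"a_"+c);print(c,np.round(p["world_from_camera"],2).tolist(),np.round(p["mtx"],1).tolist())
    for t in Z:
        for r in ctrl.mark_of(t,p)[:3]:
            print(t,np.round(r["pixel"],1),round(r["score"],2),np.round(at_z(p,r["pixel"],Z[t]),1))
E
python3 look.py
```

```text
{'time_s': 0.0, 'joint_positions': [1.198, 0.481, 1.597, -0.0, 1.065, -0.047], 'joint_vel': [0.001, 0.001, -0.002, -0.0, -0.001, 0.001], 'tau': [0.004, -95.063, -43.02, 0.0, 0.012, 0.0], 'tcp_pos': [207.857, 615.443, 244.692], 'ee_rot': [0.162, 0.987, -0.001, -0.0], 'force': [0.365, 0.421, 0.264], 'ft_torque': [0.016, 0.014, -0.023], 'opening': 85.397}
scene [[0.68, -0.54, 0.5, 129.24], [-0.74, -0.49, 0.47, -353.38], [-0.0, -0.68, -0.73, 683.71], [0.0, 0.0, 0.0, 1.0]] [[472.5, 0.0, 281.7], [0.0, 472.5, 206.4], [0.0, 0.0, 1.0]]
dock [292.4 272. ] 0.77 [496.6 -37.6   0. ]
apron_mid [264.9 281.9] 0.82 [443.5 -22.3  12. ]
ridge_top [283.1 270.3] 0.72 [479.1 -31.6  17.5]
key_top [251.  255.2] 0.97 [457.5  23.7  32. ]
battery_pack [390.6 226.2] 0.8 [ 692.2 -109.7   12. ]
battery_pack [296.7 267.1] 0.73 [503.  -41.8  12. ]
battery_pack [378.3 291.7] 0.71 [ 557.  -175.3   12. ]
pack_mid [333.9 204.8] 0.82 [653.7  -3.8  25. ]
pack_mid [384.8 290.4] 0.79 [ 558.  -185.1   25. ]
pack_mid [391.2 222.9] 0.76 [ 688.8 -110.7   25. ]
cup_espresso [323.8 340.4] 0.7 [ 432.7 -160.5    0. ]
egg_cup_1 [24
[... 259 characters left out ...]
dock [314.3 245.9] 0.66 [495.2 -37.8   0. ]
apron_mid [308.5 272.6] 0.71 [443.1 -24.2  12. ]
ridge_top [310.4 257.6] 0.84 [472.2 -28.5  17.5]
key_top [374.2 274.6] 0.73 [ 437.1 -148.8   32. ]
key_top [284.4 266.4] 0.59 [456.6  22.7  32. ]
battery_pack [378.8 206.2] 0.9 [ 570.3 -167.    12. ]
battery_pack [295.9 161.7] 0.66 [663.7  -5.3  12. ]
battery_pack [314.8 242.3] 0.64 [502.  -38.3  12. ]
pack_mid [383.5 205.6] 0.94 [ 570.  -173.8   25. ]
pack_mid [344.6 142.1] 0.9 [ 698.2 -102.4   25. ]
pack_mid [292.2 159. ] 0.76 [666.8   2.2  25. ]
cup_espresso [375.  275.2] 0.73 [ 434.6 -156.     0. ]
egg_cup_1 [249.1 248.9] 0.72 [492.3  92.1   0. ]
salt_shaker [252.4 200.2] 0.64 [589.7  83.8   0. ]
```

View images.

```bash
python3 - <<'E'
from h import *
a=cv2.imread("pics/a_scene.png")[150:370,180:440];b=cv2.imread("pics/a_top.png")[130:310,220:440]
h=cv2.resize(a,None,fx=2.2,fy=2.2,interpolation=2)
cv2.imwrite("pics/b1.png",h)
cv2.imwrite("pics/b2.png",cv2.resize(b,None,fx=3,fy=3,interpolation=2))
E
```

```text
(no output)
```

View pics/b1.png

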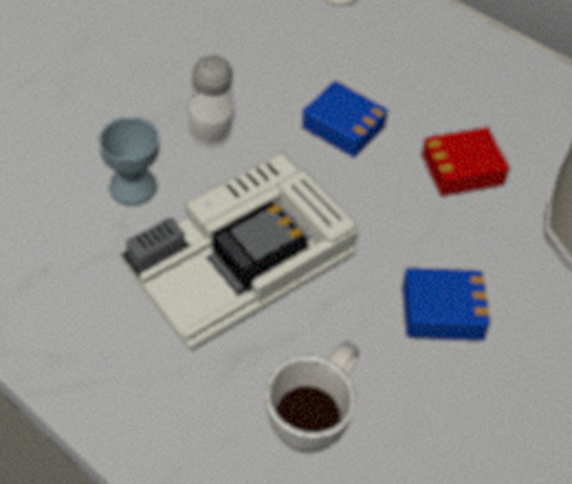

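View pics/b2.png

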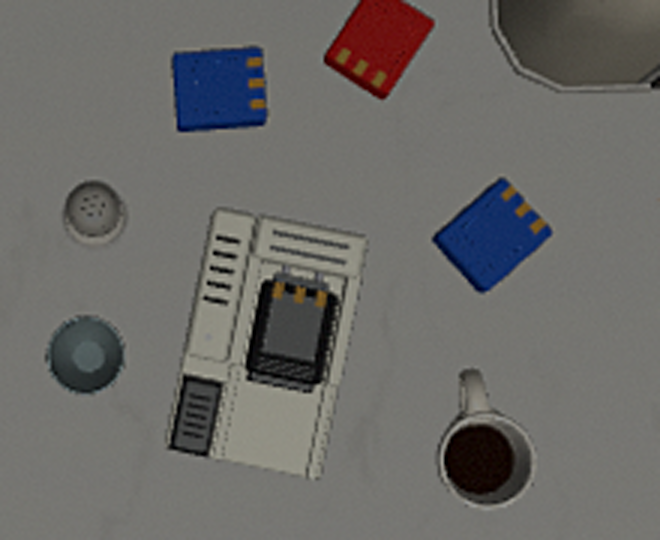

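The black candidate sits in the dock at scene pixel (297,262) and top pixel (318,240). The look-alikes, in scene pixels, are blue (336,204), red (391,223) and blue (382,289). I choose the black one in the dock. Both crops show it, with the key at scene (251,258) and top (285,268). Next I fit the dock pose from corners in both views.

```bash
cat > fit.py <<'E'
from h import *
from scipy.optimize import least_squares
P={c:ctrl.grab_frame(c) for c in("top","scene")}
T=lambda u,v:(u/3+220,v/3+130); S=lambda u,v:(u/2.2+180,v/2.2+150)
D=[("top",(80,66,40),T(215,208)),("top",(80,-38,40),T(367,236)),
("top",(-33,60.5,32),T(184,375)),("top",(-33,38.5,32),T(221,380)),("top",(-77,38.5,32),T(208,455)),("top",(-77,60.5,32),T(172,449)),
("top",(-20,25,38),T(248,378)),("top",(-20,-25,38),T(324,390)),
("scene",(80,66,40),S(286,155)),("scene",(80,-38,40),S(356,228)),
("scene",(-80,-38,0),S(195,346)),("scene",(-20,25,38),S(214,236)),("scene",(-20,-25,38),S(246,268)),
("scene",(-33,60.5,32),S(176,219)),("scene",(-77,60.5,32),S(127,242))]
for t,l in dict(dock=(0,0,0),apron_mid=(-55,0,12),ridge_top=(-22.5,0,17.5),key_top=(-55,49.5,32)).items():
    for c in P:
        for r in ctrl.mark_of(t,P[c])[:2]:
            if t!="key_top" or c=="scene" or r["pixel"][0]<330: D.append((c,l,r["pixel"]))
def w(q,l): c,s=np.cos(q[2]),np.sin(q[2]); return np.array([q[0]+c*l[0]-s*l[1],q[1]+s*l[0]+c*l[1],l[2]])
f=lambda q:np.concatenate([proj(P[c],w(q,l))-np.array(px) for c,l,px in D])
r=least_squares(f,[496,-38,-.2],loss="soft_l1",x_scale=[1,1,.01]);q=r.x;np.save("q.npy",q)
print(q,np.degrees(q[2]));print(np.round(f(q).reshape(-1,2),1).tolist())
print("goal",w(q,(-53,24.75,0)))
def box(x0,x1,y0,y1,z):return [(x0,y0,z),(x1,y0,z),(x1,y1,z),(x0,y1,z)]
if __name__=="__main__":
    O=[]
    for c,(x,y) in dict(top=(220,130),scene=(180,150)).items():
        im=np.ascontiguousarray(P[c]["img"][:,:,::-1])[y:y+200,x:x+200];im=cv2.resize(im,None,fx=2,fy=2)
        for b in(box(-77,-33,38.5,60.5,32),box(-20,40,-25,25,38),box(-80,80,-38,66,0)):
            cv2.polylines(im,[np.int32([(proj(P[c],w(q,l))-(x,y))*2+.5 for l in b])],True,(0,0,255),1)
        O.append(im)
    cv2.imwrite("pics/c.png",np.hstack(O))
E
python3 fit.py
```

```text
[ 4.95386372e+02 -3.95298965e+01 -2.37048385e-01] -13.581871994538277
[[-0.2, -1.9], [2.0, 0.1], [0.5, 0.5], [-0.6, 1.3], [-1.1, -1.1], [-0.3, -1.6], [-1.2, -3.2], [-1.0, -1.6], [-1.6, -4.8], [2.4, -0.6], [-2.7, 4.0], [-2.2, -1.8], [-0.1, 3.8], [-2.2, -2.1], [-1.8, -1.3], [0.6, -0.2], [-0.3, 2.9], [-0.3, 0.8], [1.8, 1.5], [12.4, 25.8], [1.7, -0.8], [1.0, 3.1], [0.8, 2.2], [-0.0, -0.4]]
goal [449.68065473  -3.02578894   0.        ]
```

View pics/c.png

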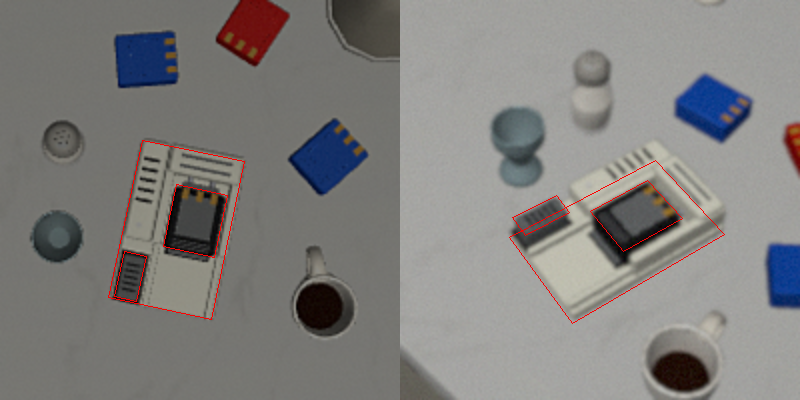

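The fit is within about 3 mm: dock at about (495,-39), yaw about -13°. The overlay matches the key in the top view. Now I move over.

```bash
python3 -m inch '[{"x":-0.5,"y":-0.4},{"x":-1,"y":-0.8},{"x":-1,"y":-0.8},{"x":-1,"y":-0.8}]' 0.59; python3 -m inch '[{"x":-0.5,"y":-0.4},{"x":-1,"y":-0.8},{"x":-1,"y":-0.8},{"x":-1,"y":-0.8}]'; python3 -m inch '[{"x":-0.2,"y":-0.45,"rz":-0.07},{"x":-0.43,"y":-0.9,"rz":-0.138},{"x":-0.43,"y":-0.9,"rz":-0.138},{"x":-0.43,"y":-0.9,"rz":-0.138}]'
```

```text
schema error: expected keys x, y, z, rx, ry, rz
schema error: expected keys x, y, z, rx, ry, rz
schema error: expected keys x, y, z, rx, ry, rz
```

```bash
python3 -m inch '[{"x":-0.5,"y":-0.4,"z":0,"rx":0,"ry":0,"rz":0},{"x":-1,"y":-0.8,"z":0,"rx":0,"ry":0,"rz":0},{"x":-1,"y":-0.8,"z":0,"rx":0,"ry":0,"rz":0},{"x":-1,"y":-0.8,"z":0,"rx":0,"ry":0,"rz":0}]' 0.59; python3 -m inch '[{"x":-0.5,"y":-0.4,"z":0,"rx":0,"ry":0,"rz":0},{"x":-1,"y":-0.8,"z":0,"rx":0,"ry":0,"rz":0},{"x":-1,"y":-0.8,"z":0,"rx":0,"ry":0,"rz":0},{"x":-1,"y":-0.8,"z":0,"rx":0,"ry":0,"rz":0}]'
```

```text
time_s: 2.0
tcp_pos: [313.4, 451.1, 245.6]
ee_rot: [0.164, 0.986, -0.0, 0.0]
force: [-0.1, -0.2, 0.7]
opening: 34.9
time_s: 2.5
tcp_pos: [418.2, 286.8, 245.9]
ee_rot: [0.166, 0.986, -0.0, 0.0]
force: [-0.9, 0.2, 0.1]
opening: 35.2
```

```bash
python3 -m inch '[{"x":-0.2,"y":-0.45,"z":0,"rx":0,"ry":0,"rz":-0.07},{"x":-0.42,"y":-0.88,"z":0,"rx":0,"ry":0,"rz":-0.14},{"x":-0.42,"y":-0.88,"z":0,"rx":0,"ry":0,"rz":-0.14},{"x":-0.42,"y":-0.88,"z":0,"rx":0,"ry":0,"rz":-0.14}]'; cat > go.py <<'E'
import sys
from h import *
from scipy.spatial.transform import Rotation as R
q=np.load("q.npy");s=ctrl.sense();Rt=R.from_quat(s["ee_rot"]).as_matrix()
d=np.array([450,-3,float(sys.argv[1])])-s["tcp_pos"]
yt=Rt[:,1];print("tool",np.round(Rt.T@d/150,3),"ytool yaw",np.degrees(np.arctan2(-yt[0],yt[1])),"tilt",Rt[2,:2], "f",s["force"])
E
python3 go.py 70
```

```text
time_s: 3.0
tcp_pos: [434.9, 141.1, 246.1]
ee_rot: [0.112, 0.994, -0.0, 0.001]
force: [-0.2, -0.7, 0.5]
opening: 34.9
tool [-0.31  -0.914  1.175] ytool yaw -12.861369632025323 tilt [-0.00112765 -0.00032542] f [-0.16488367 -0.70922557  0.53730911]
```

```bash
python3 -m inch '[{"x":-0.16,"y":-0.45,"z":0,"rx":0,"ry":0,"rz":0},{"x":-0.31,"y":-0.91,"z":0.1,"rx":0,"ry":0,"rz":0},{"x":-0.31,"y":-0.91,"z":0.4,"rx":0,"ry":0,"rz":0},{"x":-0.31,"y":-0.91,"z":0.8,"rx":0,"ry":0,"rz":0},{"x":-0.31,"y":-0.91,"z":1,"rx":0,"ry":0,"rz":0}]'; python3 go.py 60
```

```text
time_s: 3.62
tcp_pos: [449.4, -1.3, 93.9]
ee_rot: [0.112, 0.994, -0.0, -0.001]
force: [-0.2, 1.2, -0.1]
opening: 34.9
tool [-0.007 -0.01   0.226] ytool yaw -12.85517613558813 tilt [ 0.00099433 -0.00037971] f [-0.22173058  1.24723468 -0.07148806]
```

```bash
python3 -m inch '[{"x":-0.01,"y":-0.01,"z":0.12,"rx":0,"ry":0,"rz":0},{"x":-0.01,"y":-0.01,"z":0.25,"rx":0,"ry":0,"rz":0},{"x":-0.01,"y":-0.01,"z":0.25,"rx":0,"ry":0,"rz":0}]'; python3 - <<'E'
from h import *
O=[]
for c,(x,y) in dict(top=(240,180),scene=(200,190)).items():
    p=ctrl.grab_frame(c);O.append(cv2.resize(p["img"][y:y+130,x:x+130,::-1],None,fx=3,fy=3,interpolation=2))
cv2.imwrite("pics/d.png",np.hstack(O))
E
```

```text
time_s: 4.0
tcp_pos: [450.1, -1.8, 55.3]
ee_rot: [0.111, 0.994, -0.0, -0.002]
force: [-0.9, 0.5, 0.0]
opening: 34.8
```

View pics/d.png

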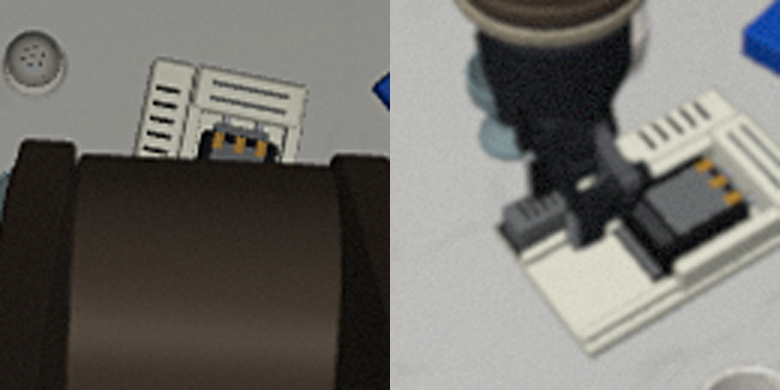

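```bash
python3 - <<'E'
from h import *
from scipy.spatial.transform import Rotation as R
p=ctrl.grab_frame("scene");s=ctrl.sense();Rt=R.from_quat(s["ee_rot"]).as_matrix();t=np.array(s["tcp_pos"])
im=cv2.resize(p["img"][225:300,225:325,::-1],None,fx=8,fy=8,interpolation=2).copy()
P=lambda X:tuple(int(v) for v in (proj(p,X)-(225,225)+.5)*8)
for ya in(-1,1):
  for h,c in((14,(0,0,255)),(6,(0,255,0))):
    b=[t+Rt@np.array([dx,ya*y,h]) for dx,y in((-11,17.5),(11,17.5),(11,32),(-11,32))]
    cv2.polylines(im,[np.int32([P(X) for X in b])],True,c,1)
cv2.imwrite("pics/e.png",im)
E
```

```text
(no output)
```

View pics/e.png

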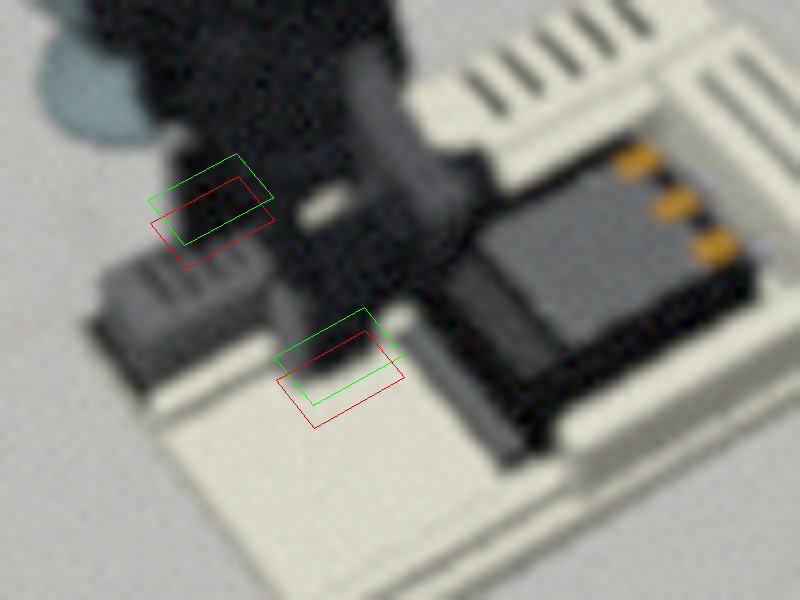

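The tips sit slightly above the green outline, at z about 50. The key finger is above the key, a few mm towards the bay, and the catch finger is over the tray middle. I shift 4 mm outward and descend until contact.

```bash
python3 -m inch '[{"x":0.03,"y":0,"z":0.03,"rx":0,"ry":0,"rz":0},{"x":0.03,"y":0,"z":0.07,"rx":0,"ry":0,"rz":0},{"x":0.03,"y":0,"z":0.07,"rx":0,"ry":0,"rz":0}]';  python3 -m inch '[{"x":0,"y":0,"z":0.02,"rx":0,"ry":0,"rz":0},{"x":0,"y":0,"z":0.02,"rx":0,"ry":0,"rz":0}]'; python3 - <<'E'
from h import *
O=[]
p=ctrl.grab_frame("scene");cv2.imwrite("pics/f.png",cv2.resize(p["img"][225:300,225:325,::-1],None,fx=6,fy=6,interpolation=2))
E
```

```text
time_s: 4.53
tcp_pos: [446.5, -1.4, 46.2]
ee_rot: [0.112, 0.994, -0.0, -0.0]
force: [-0.2, 0.7, 1.2]
opening: 35.1
time_s: 4.78
tcp_pos: [446.6, -1.5, 43.1]
ee_rot: [0.112, 0.994, -0.0, -0.0]
force: [0.6, 1.0, 1.6]
opening: 34.9
```

View pics/f.png

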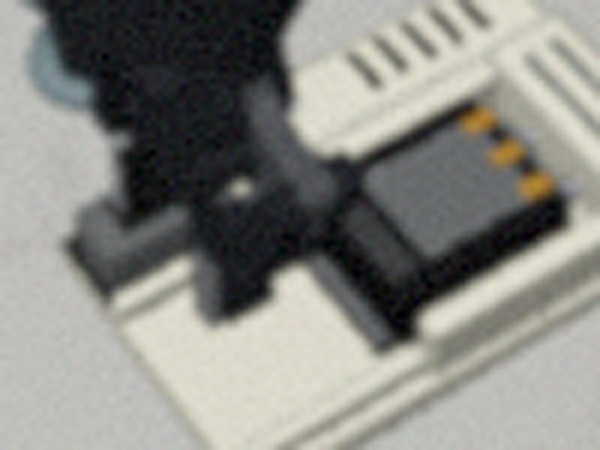

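The key finger is right over the key (around (155,210)) and the catch finger is in the tray mouth at (240,300). I continue slowly.

```bash
for i in 1 2 ; do python3 -m inch '[{"x":0,"y":0,"z":0.02,"rx":0,"ry":0,"rz":0},{"x":0,"y":0,"z":0.02,"rx":0,"ry":0,"rz":0}]' | grep -E "tcp|force"; done
```

```text
tcp_pos: [446.7, -1.5, 40.0]
force: [0.3, 0.2, 3.8]
tcp_pos: [446.7, -1.4, 37.6]
force: [-4.6, 0.6, 28.0]
```

```bash
python3 - <<'E'
from h import *
p=ctrl.grab_frame("scene");cv2.imwrite("pics/g.png",cv2.resize(p["img"][225:300,225:325,::-1],None,fx=6,fy=6,interpolation=2))
s=ctrl.sense();print(s["force"],s["ft_torque"],s["tcp_pos"],s["opening"])
E
```

```text
[-3.83268461  0.87003834 25.79200864] [ 0.81411913  0.60078606 -0.07133352] [446.7099639   -1.43761156  37.62562629] 34.932435174098714
```

View pics/g.png

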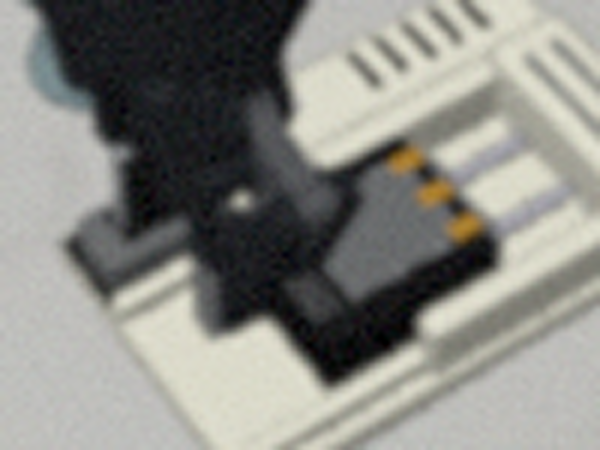

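The pack has popped out about 20 mm and rests on the catch finger (contacts at (400,160)–(465,228)). The key is bottomed out. I hold the pose, let time pass with camera calls, and compare the frames for movement.

```bash
python3 - <<'E'
from h import *
I=[]
for i in range(10):
    p=ctrl.grab_frame("scene");I.append(p["img"][225:300,225:325].astype(float))
    if i%3==0:
        s=ctrl.sense();print(s["time_s"],np.round(s["force"],1),np.round(s["tcp_pos"],2))
print("change",abs(sum(I[:3])-sum(I[-3:])).mean()/3)
for r in ctrl.mark_of("pack_mid",p)[:4]:
    X=at_z(p,r["pixel"],25);q=np.load("q.npy");d=X[:2]-q[:2];c,s_=np.cos(q[2]),np.sin(q[2])
    print(round(r["score"],2),np.round(r["pixel"]),"dock xy",np.round([c*d[0]+s_*d[1],-s_*d[0]+c*d[1]],1))
ctrl.sign_off()
E
```

```text
5.425 [-4.7  0.6 26. ] [446.67  -1.43  37.61]
5.575 [-5.   1.4 26.7] [446.71  -1.45  37.63]
5.725 [-3.3  1.1 26.1] [446.72  -1.45  37.63]
5.875 [-4.2  0.8 26.6] [446.69  -1.45  37.64]
change 1.8792888888888888
0.8 [390. 222.] dock xy [203.5 -20.5]
0.72 [334. 202.] dock xy [149.7  76.7]
0.57 [284. 264.] dock xy [-13.2   9. ]
0.56 [383. 290.] dock xy [  94.3 -124.3]
the job is handed in; nothing more can be done
```

The release key is pressed down by one fingertip, and the battery pack has popped out and rests against the other finger in the tray. I handed the job in holding that pose, at about 6 s of the 32 s allowed; no verdict is reported.

**Last checks before hand-in:**
- **Key:** the force on the tool was a steady 26 N upward. That is well above the key spring's 8 N, so the key is on its stop.
- **Pack against the finger:** about 4 N pushed back along the tray, which fits the 3.5 N ejector.
- **Pack position:** the network put the pack's middle at dock x about -13 mm, roughly 23 mm out of its seat. That is inside the allowed range.
- **Stillness:** the arm pose stayed within 0.1 mm over half a second. The frames I compared differed only by about noise level.

**Disagreements:**
- The network put the pack 9 mm to the side (dock y), more than the tray's play allows. Its score was only 0.57 with the gripper partly hiding the pack, so I took it as a detection error.
- My fit of the dock's position was about 3 mm off between the two cameras.
- At the end I did not check the cup, egg cup or salt shaker for movement. The planned path kept clear of them.

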